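# Clamp the dropper bottle with three lever clicks and hold it

## Task

Stand the dropper bottle upright in the open jaws of the bottle clamp and let go of it. Then take the clamp's lever by its upright post and swing it away from the jaws by exactly three clicks, never as far as a fourth, so that the jaw grips the bottle. The lever springs back when let go, so finish with the gripper still holding its post on the third click; leave everything else where it stands.

Things in the scene. Friction and masses are not known exactly. Their poses are not given: they have to be found in the camera images.
- bottle_mid (a point): Centre, half-way up, of the only dropper bottle: 100 mm tall, round body 36 mm in diameter, tapering shoulder from about 60 mm up, dropper cap 20 mm in diameter above 74 mm; 40 to 80 g. It stands on the desk near the small black canister, either of the two the nearer. z is its upright axis.
- clamp: Bottle clamp fixed to the desk: grey base plate 12 mm thick with the lever and its pin-studded click wheel at one end, two low jaws at the other. Origin on the lever's vertical axis at desk level; y along the base toward the jaws, z up. Base: x -45 to 75, y -60 to 165 mm. All but the lever's post is lower than 42 mm.
- bay (a point): Where the bottle's foot is put: on the base plate, 12 mm above the desk, midway between the open jaws (x 0, y 119.5 mm of the clamp). The jaws close along the clamp's y, stand 50 mm apart (7 mm of play each side of the bottle) and are 36 mm high above the desk; fingers that close along the clamp's x are clear of them.
- seat (a point): Where the bottle's foot is once the moving jaw has pushed it home into the fixed V-shaped jaw: 7 mm from the bay toward +y of the clamp, same height.
- jaw_pad: The rubber-faced sprung pad of the moving jaw, 44 mm wide and 20 mm high. Its origin is no useful point: with the lever at rest it coincides with the clamp's origin. It moves 22 mm per rad of lever toward the bottle, reaches it a little before the third click and then presses with about 3 N.
- lever_axis (a point): Point on the lever's vertical axis at the height of the post's middle (68 mm above the desk).
- post_mid (a point): Middle of the upright round black post at the free end of the lever, 16 mm in diameter, it stands from 41 to 96 mm above the desk; this point is 68 mm above the desk and 90 mm from the lever's axis. With the lever at rest it lies on the clamp's -x side. The lever arm below it is 15 mm wide, its top 41 mm above the desk.
- lever (a joint): Lever angle: 0 at rest, growing anticlockwise seen from above (post moves from the clamp's -x side toward its -y side); stop at 1.25. A click every 15 degrees: notches at 0.26, 0.52, 0.785 (third), 1.05; crests between at 0.13, 0.39, 0.65, 0.92. A spring pulls it back to 0 (at the post 2.5 N at rest, 5.5 N at the third click) from any notch; each crest adds 2-3 N before it, less 2 N after it.
- bottle: The same dropper bottle; origin at the centre of its underside.
- canister: Bystander: small black canister with a lid, 37 x 37 x 63 mm, on the desk beside the bottle. Origin at the centre of its underside.
- mouse: Bystander: computer mouse on the desk, 111 x 63 x 34 mm. Origin at the centre of its underside.
- marker: Bystander: felt marker lying on the desk, 140 mm long, 9 mm thick. Origin at the centre of its underside.
Not all that is in view belongs to the job. What is shaped like the bottle but turquoise is not meant.

How it is judged:
By the outcome, as a careful person would: the job done as asked, in the order asked, and still so for the second after the job is handed in, while the arm keeps its last pose, push and grip.
It also fails if it takes over 51 s, if anything falls off the work surface, if the arm or the gripper's body presses on something with over 40 N, if the wrist force passes 120 N, or if a joint passes its speed limit or range.

## Robot

A 6-joint arm with a two-finger parallel gripper is mounted at the origin on a cart in front of the work surface, level with it; the furniture and walls round the work are solid. World frame = base frame: x ahead of the robot, y to its left, z up, the work surface at z = 0. Lengths are in m, angles in rad, forces in N, time in s.
With the tool pointing down it reaches from about 0.375 to 0.975 m from the base axis. Payload 3.8 kg.
Tool frame: the origin (TCP) lies midway between the tips of the shut fingers; the grasp point (between the pads) lies 19 mm behind it; z points along the fingers, y is the direction in which the jaws open and shut (so a half turn about z gives the same grasp; the last joint's range is limited). The gripper opens to 85 mm and grips with 20 to 120 N. Pads are 22 mm wide; open, the fingers measure 114 mm over their backs; the gripper's body (76 mm by 85 mm) begins 54 mm behind the grasp point. The pads swing forward as they close: fully open they stand 13 mm farther back than shut.
Start: joints at [-0.748, 0.264, 1.604, -0, 1.274, -0.037], TCP at [0.511, -0.44, 0.231] pointing down, gripper open.
Joint ranges: [-2.63, 2.63], [-0.94, 2.18], [0.31, 2.57], [-1.31, 4.45], [0, 2.66], [-2.55, 2.55]. Speed limits (rad/s): [2.57, 2.57, 3.14, 3.14, 3.14, 3.14].

## Interface

Orientations are given as a rotation vector (axis times angle).
In Python, from workcell import bot gives the robot as it stands. The module is installed in compiled form; this text tells all that it offers.
- The arm moves only by the tool play_rows, never from a script. Its argument "series" is a list of rows, each an object with "translation": the shift along the tool's x, y, z in m, a list of three; "spin": the turn about the tool's z in units of 5 degrees (1.0 is 5 degrees). In form: [{"translation": [dx, dy, dz], "spin": spin}, ...]. A call has 1 to 5 rows; each row shifts and turns the commanded pose from where the row before left it, along the tool's axes as they then stand; what a row does not reach is not made up. A row lasts 1/10 s, in which the tool goes at most 50 mm and 8.59 degrees, less where a joint would pass 70% of its speed; a pose out of reach is approached as far as the arm can. A call is refused whole if a number of a shift passes 0.05 or a number of a turn 1, either way. A call with a gripper value outside its range is refused whole. "jaw" is the gripper's target within -1 to 1 (fully open at 1, half-way at 0, shut at -1), set as the call begins (left out, the last holds). The fingers move at their own pace and stop on an object; "force" is the grip in N (left out, the last holds). Time passes only in rows, so rows that do not move let the fingers close. It gives the time, the measured TCP pose, the force and the opening at its end, in the units of the state.
- bot.read_state(): the state, without advancing time (a new reading comes with each control period).
- bot.read_camera(name): name is "side" or "top"; returns the picture (480x640x3 uint8, blue, green, red); there is no depth.
- bot.get_calibration(name): a dict with "fov_y" (degrees; the focal length in pixels is half the picture's height over the tangent of half this angle, whatever the lens; pixels are square), "cx", "cy" (the principal point, pixels), "R" (3x3) and "t" (3): a world point X has camera coordinates R X + t. Camera axes: x right, y down, z forward; pixel columns grow to the right and rows downward; lengths in m; the calibration is good to about 2 mm. A picture is of the moment at which its call begins. get_calibration takes no time and is no camera call.
- bot.finish_job(): hands the job in, once; it reports no verdict.
The state is a dict: "time": time; "q": joint angles; "joint_vel": joint speeds; "joint_torque": joint torques, N m; "tool_pos": TCP position; "tcp_rot": TCP orientation; "wrist_force": force on the tool from outside, world axes, zero at the start; "torque": the same for the moment, N m; "width": opening from 0.0 (shut) to 1.0 (fully open).
Only numpy, scipy, OpenCV 4.12 (cv2) and the standard library are available. Lean on these libraries where they do the work, as an engineer would, in place of code of your own. Each camera call takes 0.05 s, during which the arm holds its last target. There are 200 camera calls.

## Working session

There is one attempt and no reset: what is moved stays moved. The work goes in short steps, Python scripts to look and compute and a tool call to move; the robot and the scene stay as the last step left them, time stands still between calls to the robot, and variables do not carry over. Pictures are saved under pics/ and viewed, about 8 in all and at most 12, crops included, and the job is handed in when it is done.

Besides the shell and the picture viewer there is one more tool, called after ">>>" as a command line: name --argument value ..., lists and objects as JSON in quotes. play_rows: Moves the arm, as the interface text tells. Its arguments: {"type":"object","properties":{"series":{"type":"array","items":{"type":"object","properties":{"translation":{"type":"array","items":{"type":"number"}},"spin":{"type":"number"}}}},"jaw":{"type":"number"},"force":{"type":"number"}},"required":["series"]}

```bash
mkdir -p pics
python3 - <<'E'
from workcell import bot
import cv2
for n in("side","top"):
    c=bot.get_calibration(n);print(n,{k:(v if not hasattr(v,'tolist') else v.tolist()) for k,v in c.items()})
    cv2.imwrite(f"pics/{n}0.png",bot.read_camera(n))
s=bot.read_state();print(s)
E
```

```text
side {'fov_y': 47.85730980036005, 'cx': 320.2915692138899, 'cy': 237.20089600512597, 'R': [[0.9010736725228723, -0.433663641294017, -0.0014432275486832972], [-0.1968602895046581, -0.4060697986822322, -0.892386320499319], [0.3864094500685579, 0.8043899333145494, -0.45126995477200704]], 't': [-0.3635091330535054, 0.27719785426476046, 0.6992929648198729]}
top {'fov_y': 50.997538772428555, 'cx': 314.11334214164276, 'cy': 246.9321643605189, 'R': [[-0.020310819751727577, -0.9995792171993702, -0.020708914604750772], [-0.9829605531491528, 0.023749464609212827, -0.18227592787718017], [0.1826910549362614, 0.016653872638812107, -0.983029311349568]], 't': [0.2478492988164333, 0.4948320455787496, 0.8244264515040516]}
{'time': 0.1, 'q': array([-7.47872513e-01,  2.64723381e-01,  1.60526862e+00,  4.20547458e-06,
        1.27373643e+00, -3.69156762e-02]), 'joint_vel': array([-2.54119962e-03, -2.38950016e-03, -4.13987713e-03,  5.19455235e-04,
       -5.96976814e-04,  1.80064906e-06]), 'joint_torque': array([ 1.57741974e-04, -5.16707540e+01, -3.68590450e+01,  7.24621174e-06,
        6.33369869e-03,  2.37194627e-05]), 'tool_pos': array([ 0.5109607 , -0.44001717,  0.23003901]), 'tcp_rot': array([-2.85391097e+00, -1.30858423e+00,  1.27816560e-03]), 'wrist_force': array([-0.16954513,  0.6084309 , -0.02235539]), 'torque': array([ 0.04784592, -0.046827  ,  0.06050451]), 'width': 1.000957027601813}
```

View pics/side0.png

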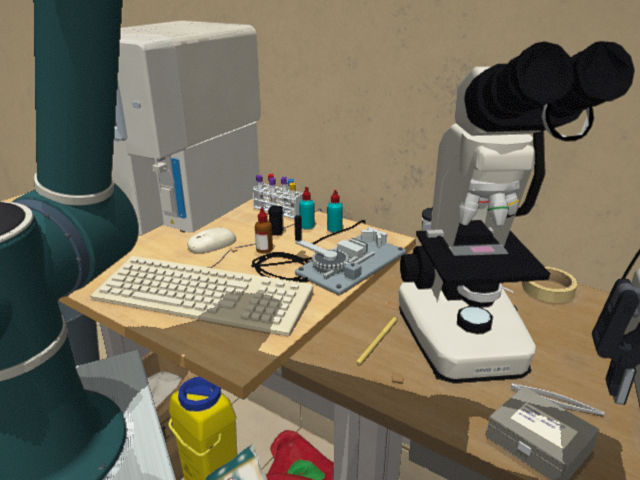

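View pics/top0.png

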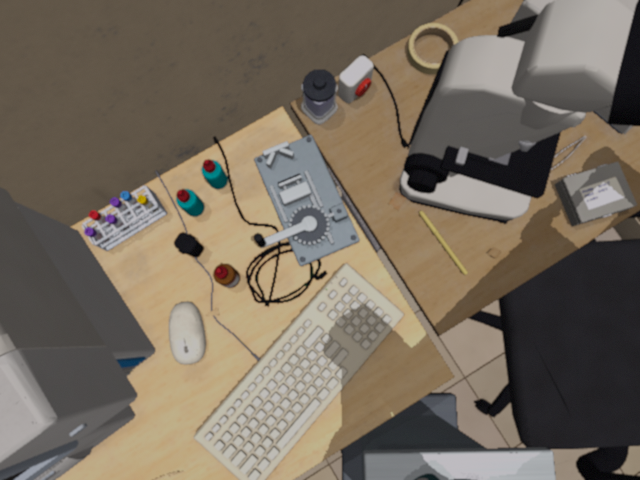

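```bash
cat > h.py <<'E'
from workcell import bot
import cv2, numpy as np
def K(n):
    c=bot.get_calibration(n);f=240/np.tan(np.radians(c['fov_y'])/2)
    return f,c['cx'],c['cy'],np.array(c['R']),np.array(c['t'])
def proj(n,X):
    f,cx,cy,R,t=K(n);p=np.atleast_2d(X)@R.T+t
    return p[:,:2]/p[:,2:]*f+[cx,cy]
def onz(n,uv,z):
    f,cx,cy,R,t=K(n);C=-R.T@t
    d=R.T@np.array([(uv[0]-cx)/f,(uv[1]-cy)/f,1]);return C+d*(z-C[2])/d[2]
def crop(n,box,k,name):
    im=bot.read_camera(n);x0,y0,x1,y1=box
    cv2.imwrite(f"pics/{name}.png",cv2.resize(im[y0:y1,x0:x1],None,fx=k,fy=k,interpolation=cv2.INTER_CUBIC))
E
python3 - <<'E'
from h import *
crop("top",(160,130,360,280),4,"tc")
crop("side",(240,180,410,300),4.7,"sc")
for n in("side","top"):
    f,cx,cy,R,t=K(n);print(n,-R.T@t,proj(n,[[.511,-.44,.23],[.5,0,0],[0.7,0,0],[.5,.2,0],[.7,-.2,0]]))
E
```

```text
side [ 0.11190435 -0.60758324  0.56241285] [[674.38077717 422.02448173]
 [373.03101496 345.53547878]
 [469.33660975 314.9439024 ]
 [320.44302539 287.2902951 ]
 [556.97194126 384.70832   ]]
top [0.34081907 0.22226312 0.90576403] [[808.60961201 202.93703851]
 [444.72135185 248.77389399]
 [437.56375027 144.82446027]
 [334.7963913  251.36773189]
 [544.00282779 141.9474372 ]]
```

View pics/tc.png

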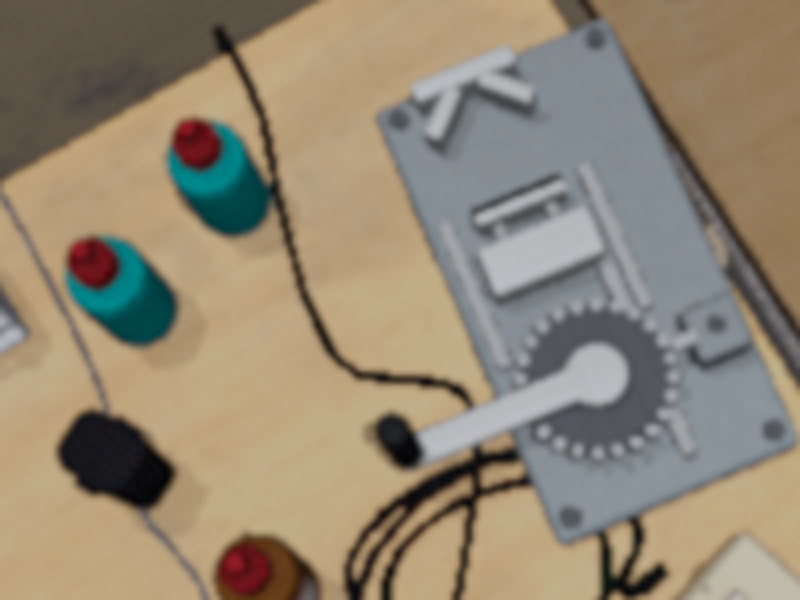

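View pics/sc.png

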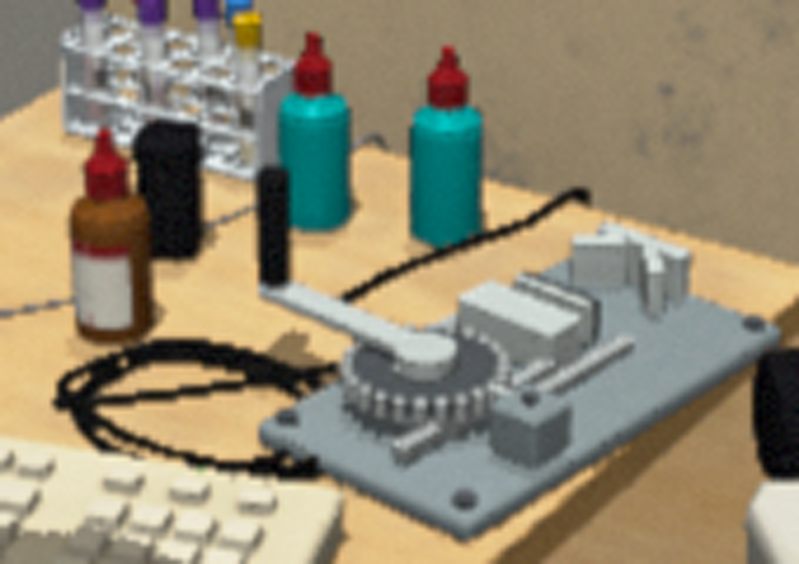

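Run:
```python
from h import *
from scipy.optimize import least_squares
T=lambda u,v:(160+u/4,130+v/4)
S=lambda u,v:(240+u/4.7,180+v/4.7)
m=np.array([[-45,165,12],[75,165,12],[75,-60,12],[-45,-60,12],[0,0,41],[-90,0,96],[-90,0,41]])/1e3
pt=[T(380,115),T(605,20),T(795,438),T(568,538),T(598,373),T(391,427),T(408,458)]
ps=[None,S(780,330),S(465,530),S(262,430),S(427,345),S(273,170),S(273,285)]
def W(p,m):
    c,s=np.cos(p[2]),np.sin(p[2]);return np.c_[m[:,0]*c-m[:,1]*s+p[0],m[:,0]*s+m[:,1]*c+p[1],m[:,2]]
def res(p):
    X=W(p,m);a=proj("top",X)-pt
    i=[k for k in range(7) if ps[k]];b=proj("side",X[i])-[ps[k] for k in i]
    return np.r_[a.ravel(),b.ravel()]
r=least_squares(res,[.6,.25,.4],loss='soft_l1');print(r.x,np.degrees(r.x[2]));print(res(r.x).reshape(-1,2).round(1))
print("bay,seat,post",W(r.x,np.array([[0,.1195,.012],[0,.1265,.012],[-.09,0,.068]])))
# bottle
pb=[T(240,562)]; qs=[(S(108,133),.1),(S(112,330),0.0)]
def rb(x):
    return np.r_[proj("top",[x[0],x[1],.1])[0]-T(240,565),proj("side",[x[0],x[1],.1])[0]-S(106,132),(proj("side",[x[0],x[1],0])[0]-S(111,331))]
b=least_squares(rb,[.5,.35]);print(b.x,rb(b.x).round(1))
print("top z.1",onz("top",T(240,565),.1),"side",onz("side",S(106,132),.1),onz("side",S(111,331),0))
print("canister top",onz("top",T(100,450),.06), "bottom",onz("side",S(168,245),0))
from scipy.spatial.transform import Rotation as Ro
print(Ro.from_rotvec(bot.read_state()['tcp_rot']).as_matrix().round(3))
```

```text
[ 0.54399896  0.24435191 -1.17855691] -67.52633685612682
[[-2.3 -0.8]
 [ 0.1 -1.8]
 [ 2.4  0.7]
 [-1.7  2.3]
 [-0.1  0.1]
 [ 0.6  0.6]
 [ 0.4 -0.9]
 [ 0.9 -0.5]
 [ 0.8 -0.8]
 [-1.7 -1. ]
 [-0.3  0.9]
 [-0.3  0.8]
 [ 0.2  0. ]]
bay,seat,post [[0.65442357 0.29003183 0.012     ]
 [0.66089196 0.29270764 0.012     ]
 [0.50959567 0.32751689 0.068     ]]
[0.45437442 0.38976792] [-0.3 -0.1 -0.6  0.8  0.6  0.2]
top z.1 [0.45417379 0.38925569 0.1       ] side [0.45700151 0.39340701 0.1       ] [0.45341079 0.39121922 0.        ]
canister top [0.51113152 0.45874023 0.06      ] bottom [0.51079405 0.46434637 0.        ]
[[ 0.653  0.758 -0.001]
 [ 0.758 -0.653  0.001]
 [ 0.    -0.001 -1.   ]]
```

>>> play_rows --series '[{"translation": [0,-0.03,0],"spin": 1},{"translation": [0,-0.03,0],"spin": 1},{"translation": [0,-0.03,0],"spin": 1},{"translation": [0,-0.03,0],"spin": 1},{"translation": [0,-0.03,0],"spin": 1}]' --jaw 1 --force 40

```text
time: 0.7
tool_pos: [0.4161, -0.3243, 0.2309]
tcp_rot: [-3.072, -0.654, 0.001]
wrist_force: [0.1, 0.4, 0.3]
width: 1.0
```

```bash
cat >> h.py <<'E'
from scipy.spatial.transform import Rotation as Ro
AX=np.array([.544,.24435]);YAW=-67.53
BOT=np.array([.4545,.390]);BAY=np.array([.6544,.2900]);POST=np.array([.5096,.3275])
def rel(target,yaw=None):
    s=bot.read_state();M=Ro.from_rotvec(s['tcp_rot']).as_matrix()
    y=np.degrees(np.arctan2(M[1,1],M[0,1]))
    print("t",round(s['time'],2),"pos",s['tool_pos'].round(4),"yaw_y",y.round(2),"tilt",M[:,2].round(3),"F",s['wrist_force'].round(1),"w",round(s['width'],3))
    print("rel tool",(M.T@(np.array(target)-s['tool_pos'])).round(4))
    if yaw is not None: print("spin units",(((y-yaw+180)%360-180)/5).round(2))
E
python3 - <<'E'
from h import *
rel([*BOT,.15],YAW)
print(onz("top",(160+195/4,130+135/4),.1))
E
```

```text
t 0.7 pos [ 0.4161 -0.3243  0.2309] yaw_y -65.98 tilt [-0.  0. -1.] F [0.1 0.4 0.3] w 1.0
rel tool [ 0.3258 -0.6368  0.0812]
spin units 0.31
[0.63764891 0.41086602 0.1       ]
```

>>> play_rows --series '[{"translation": [0.0217,-0.0425,0],"spin": 0.3},{"translation": [0.0217,-0.0425,0],"spin": 0},{"translation": [0.0217,-0.0425,0],"spin": 0},{"translation": [0.0217,-0.0425,0],"spin": 0},{"translation": [0.0217,-0.0425,0],"spin": 0}]'

```text
time: 1.2
tool_pos: [0.4334, -0.0855, 0.2314]
tcp_rot: [3.08, 0.619, 0.001]
wrist_force: [-0.2, -0.5, -0.0]
width: 1.003
```

>>> play_rows --series '[{"translation": [0.0217,-0.0425,0],"spin": 0},{"translation": [0.0217,-0.0425,0],"spin": 0},{"translation": [0.0217,-0.0425,0],"spin": 0},{"translation": [0.0217,-0.0425,0],"spin": 0},{"translation": [0.0217,-0.0425,0],"spin": 0}]'

```text
time: 1.7
tool_pos: [0.4513, 0.1527, 0.2314]
tcp_rot: [3.08, 0.62, 0.001]
wrist_force: [1.2, -0.9, 0.2]
width: 1.002
```

>>> play_rows --series '[{"translation": [0.0217,-0.0425,0],"spin": 0},{"translation": [0.0217,-0.0425,0],"spin": 0},{"translation": [0.0217,-0.0425,0],"spin": 0},{"translation": [0.02,-0.035,0],"spin": 0},{"translation": [0,0,0],"spin": 0}]'

```text
time: 2.2
tool_pos: [0.4671, 0.338, 0.2309]
tcp_rot: [-3.077, -0.626, -0.001]
wrist_force: [-0.2, -0.2, 1.0]
width: 1.003
```

Run:
```python
from h import *
rel([*BOT,.15],YAW)
a=bot.read_camera("side")[150:300,200:340];b=bot.read_camera("top")[200:340,150:300]
cv2.imwrite("pics/ab.png",np.hstack([cv2.resize(a,(392,420),interpolation=2),cv2.resize(b,(400,420),interpolation=2)]))
```

```text
t 2.2 pos [0.4671 0.338  0.2309] yaw_y -66.99 tilt [-0.     0.002 -1.   ] F [-0.2 -0.2  1. ] w 1.003
rel tool [ 0.0087 -0.0527  0.081 ]
spin units 0.11
```

View pics/ab.png

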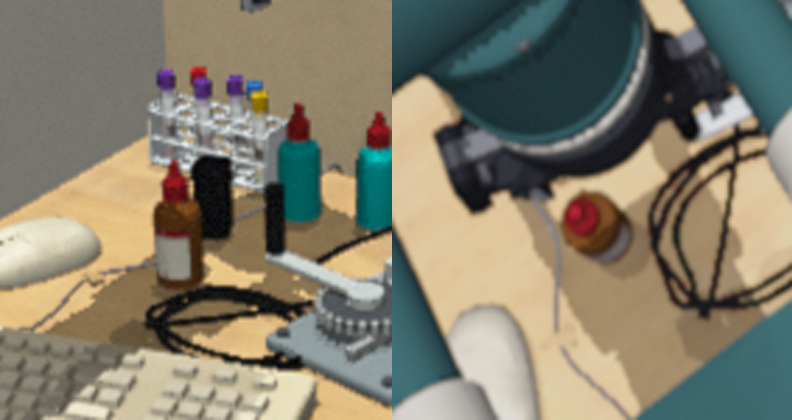

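>>> play_rows --series '[{"translation": [0.0045,-0.0265,0.02],"spin": 0.1},{"translation": [0.0045,-0.0265,0.03],"spin": 0},{"translation": [0,0,0.03],"spin": 0},{"translation": [0,0,0],"spin": 0},{"translation": [0,0,0],"spin": 0}]'

```text
time: 2.8
tool_pos: [0.455, 0.3841, 0.151]
tcp_rot: [3.082, 0.604, -0.003]
wrist_force: [0.3, 0.1, 0.7]
width: 1.002
```

Run:
```python
from h import *
rel([*BOT,.03],YAW)
a=bot.read_camera("side")[130:280,200:340]
cv2.imwrite("pics/a2.png",cv2.resize(a,(560,600),interpolation=2))
```

```text
t 2.8 pos [0.455  0.3841 0.151 ] yaw_y -67.81 tilt [-0.002 -0.002 -1.   ] F [0.3 0.1 0.7] w 1.002
rel tool [ 0.002  -0.0058  0.121 ]
spin units -0.06
```

View pics/a2.png

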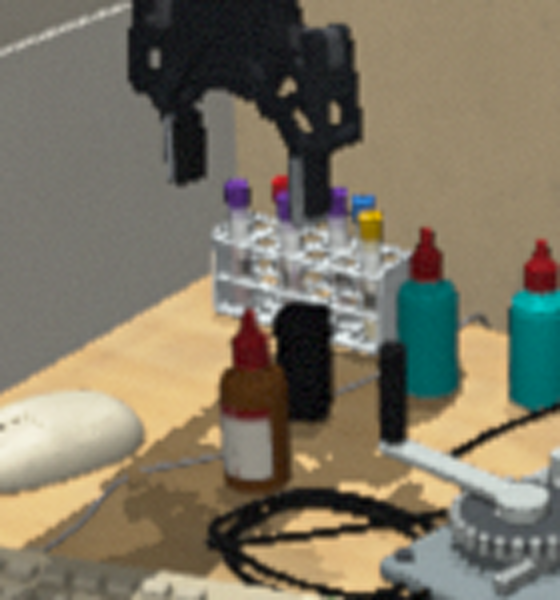

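>>> play_rows --series '[{"translation": [0.002,-0.0058,0],"spin": 0},{"translation": [0,0,0.04],"spin": 0},{"translation": [0,0,0.04],"spin": 0},{"translation": [0,0,0.02],"spin": 0},{"translation": [0,0,0],"spin": 0}]'

```text
time: 3.35
tool_pos: [0.4535, 0.3906, 0.0492]
tcp_rot: [3.081, 0.605, -0.007]
wrist_force: [-1.4, 0.2, -0.3]
width: 1.002
```

```bash
python3 -c "
from h import *
rel([*BOT,.03],YAW)"
```

```text
t 3.35 pos [0.4535 0.3906 0.0492] yaw_y -67.77 tilt [-0.004 -0.003 -1.   ] F [-1.4  0.2 -0.3] w 1.002
rel tool [0.0008 0.0009 0.0192]
spin units -0.05
```

>>> play_rows --series '[{"translation": [0.001,0.001,0.018],"spin": 0},{"translation": [0,0,0],"spin": 0}]'

```text
time: 3.55
tool_pos: [0.4568, 0.3916, 0.0341]
tcp_rot: [-3.082, -0.606, -0.001]
wrist_force: [0.2, -1.1, -0.4]
width: 1.002
```

>>> play_rows --series '[{"translation": [0,0,0],"spin": 0},{"translation": [0,0,0],"spin": 0},{"translation": [0,0,0],"spin": 0},{"translation": [0,0,0],"spin": 0},{"translation": [0,0,0],"spin": 0}]' --jaw -1 --force 40

```text
time: 4.05
tool_pos: [0.4571, 0.3922, 0.0349]
tcp_rot: [-3.081, -0.606, -0.003]
wrist_force: [-0.0, -0.4, 6.7]
width: 0.414
```

>>> play_rows --series '[{"translation": [0,0,0],"spin": 0},{"translation": [0,0,0],"spin": 0},{"translation": [0,0,0],"spin": 0},{"translation": [0,0,0],"spin": 0},{"translation": [0,0,0],"spin": 0}]'

```text
time: 4.55
tool_pos: [0.4571, 0.3922, 0.0349]
tcp_rot: [-3.081, -0.606, -0.003]
wrist_force: [-1.2, -0.3, 5.8]
width: 0.413
```

Run:
```python
from h import *
rel([*BOT,.03],YAW)
a=bot.read_camera("side")[130:280,200:340]
cv2.imwrite("pics/a3.png",cv2.resize(a,(560,600),interpolation=2))
```

```text
t 4.55 pos [0.4571 0.3922 0.0349] yaw_y -67.73 tilt [ 0.002  0.001 -1.   ] F [-1.2 -0.3  5.8] w 0.413
rel tool [-0.0033  0.0011  0.0049]
spin units -0.04
```

View pics/a3.png

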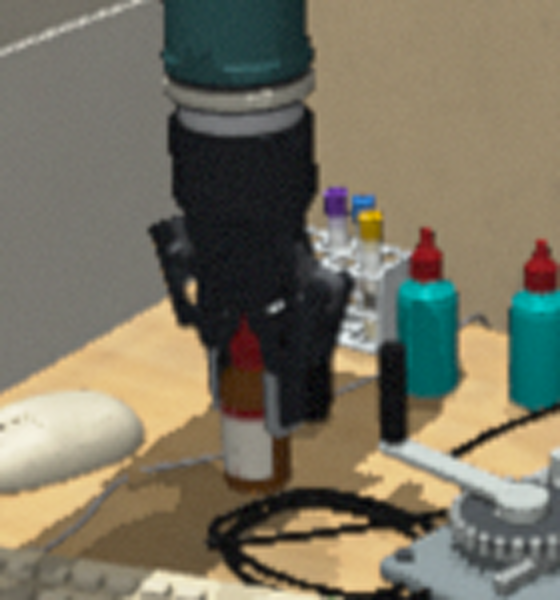

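>>> play_rows --series '[{"translation": [0,0,-0.02],"spin": 0},{"translation": [0,0,-0.04],"spin": 0},{"translation": [0,0,-0.04],"spin": 0},{"translation": [0,0,-0.03],"spin": 0},{"translation": [0,0,0],"spin": 0}]'

```text
time: 5.1
tool_pos: [0.4592, 0.3938, 0.1694]
tcp_rot: [-3.078, -0.606, -0.015]
wrist_force: [0.3, 0.3, -0.3]
width: 0.417
```

>>> play_rows --series '[{"translation": [0.018,0.02,0],"spin": 0},{"translation": [0.029,0.034,0],"spin": 0},{"translation": [0.029,0.034,0],"spin": 0},{"translation": [0.029,0.034,0],"spin": 0},{"translation": [0.028,0.032,0],"spin": 0}]'

```text
time: 5.6
tool_pos: [0.6383, 0.2979, 0.1616]
tcp_rot: [3.082, 0.607, -0.003]
wrist_force: [-0.7, 0.6, -0.3]
width: 0.414
```

>>> play_rows --series '[{"translation": [0.015,0.018,0],"spin": 0},{"translation": [0,0,0],"spin": 0},{"translation": [0,0,0],"spin": 0}]'

```text
time: 5.9
tool_pos: [0.6576, 0.2877, 0.1614]
tcp_rot: [3.083, 0.605, -0.005]
wrist_force: [0.1, -0.2, -1.0]
width: 0.416
```

Run:
```python
from h import *
rel([*BAY,.047],YAW)
a=bot.read_camera("side")[120:280,250:420];b=bot.read_camera("top")[110:260,220:380]
cv2.imwrite("pics/ab4.png",np.hstack([cv2.resize(a,(425,400),interpolation=2),cv2.resize(b,(375,400),interpolation=2)]))
```

```text
t 5.9 pos [0.6576 0.2877 0.1614] yaw_y -67.81 tilt [-0.003 -0.001 -1.   ] F [ 0.1 -0.2 -1. ] w 0.416
rel tool [-0.0018 -0.0033  0.1144]
spin units -0.06
```

View pics/ab4.png

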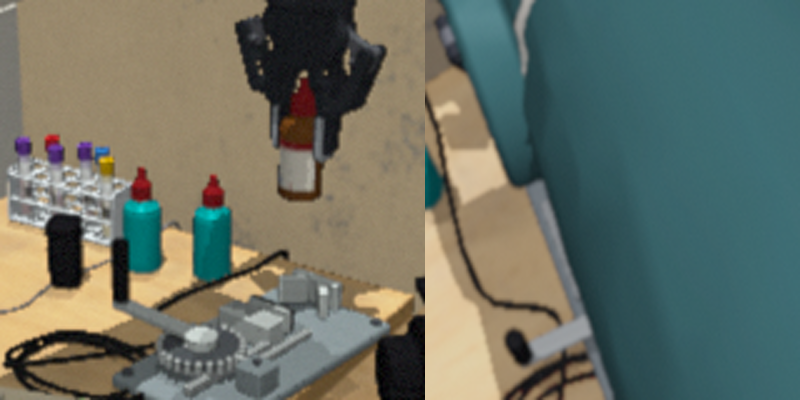

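Run:
```python
from h import *
print(proj("side",[[.6576,.2877,.126],[.6576,.2877,.226]]))
r=np.radians(YAW);X=np.array([np.cos(r),np.sin(r)]);Y=np.array([-np.sin(r),np.cos(r)])
im=cv2.resize(bot.read_camera("side")[190:290,300:420],(768,640),interpolation=2)[:600]
for x in(-22,0,22):
  for y in(94.5,119.5):
    for z in(36,):
      u=(proj("side",[*(AX+X*x/1e3+Y*y/1e3),z/1e3])[0]-[300,190])*6.4
      cv2.circle(im,tuple(int(q) for q in u),4,(0,0,255) if y<100 else (0,255,0),-1)
u=(proj("side",[*BAY,.012])[0]-[300,190])*6.4;cv2.circle(im,tuple(int(q) for q in u),5,(255,0,255),-1)
cv2.imwrite("pics/j.png",im)
```

```text
[[370.2031211  198.10963534]
 [372.2110968  151.90697609]]
```

View pics/j.png

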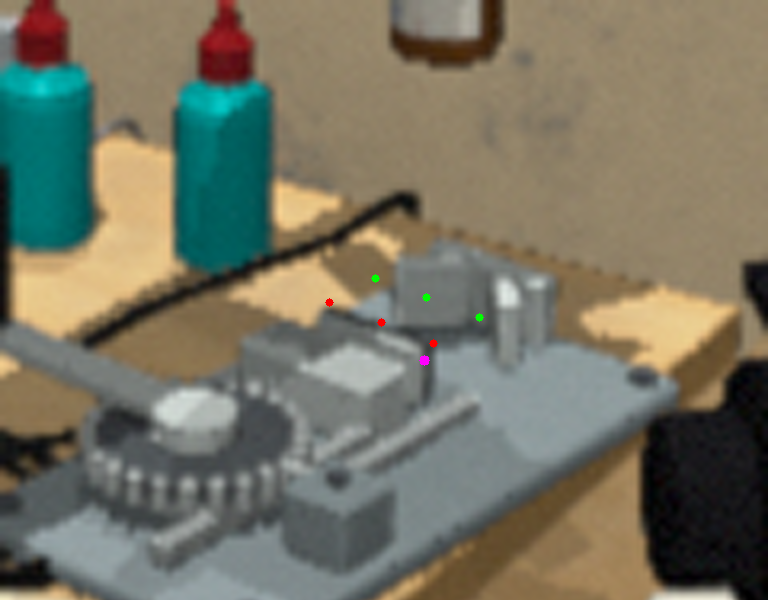

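>>> play_rows --series '[{"translation": [-0.0015,-0.0033,0.03],"spin": 0},{"translation": [0,0,0.03],"spin": 0},{"translation": [0,0,0.03],"spin": 0},{"translation": [0,0,0.01],"spin": 0},{"translation": [0,0,0],"spin": 0}]'

```text
time: 6.55
tool_pos: [0.6532, 0.2909, 0.061]
tcp_rot: [3.081, 0.608, -0.007]
wrist_force: [0.6, -1.0, -0.5]
width: 0.416
```

```bash
python3 -c "
from h import *
rel([*BAY,.047],YAW)"
```

```text
t 6.55 pos [0.6532 0.2909 0.061 ] yaw_y -67.67 tilt [-0.004 -0.002 -1.   ] F [ 0.6 -1.  -0.5] w 0.416
rel tool [0.0009 0.0012 0.014 ]
spin units -0.03
```

>>> play_rows --series '[{"translation": [0.001,0.001,0.01],"spin": 0},{"translation": [0,0,0.002],"spin": 0},{"translation": [0,0,0],"spin": 0}]'

```text
time: 6.85
tool_pos: [0.6576, 0.2905, 0.0521]
tcp_rot: [-3.082, -0.606, -0.002]
wrist_force: [-0.2, 0.1, -0.6]
width: 0.416
```

>>> play_rows --series '[{"translation": [0,0,0.0015],"spin": 0},{"translation": [0,0,0],"spin": 0}]'

```text
time: 7.05
tool_pos: [0.6574, 0.2904, 0.0504]
tcp_rot: [-3.082, -0.606, -0.002]
wrist_force: [-0.5, 0.2, 0.3]
width: 0.417
```

>>> play_rows --series '[{"translation": [0,0,0.0015],"spin": 0},{"translation": [0,0,0],"spin": 0}]'

```text
time: 7.25
tool_pos: [0.657, 0.2902, 0.0483]
tcp_rot: [-3.083, -0.606, 0.0]
wrist_force: [0.0, 0.6, -0.9]
width: 0.414
```

>>> play_rows --series '[{"translation": [0,0,0.0015],"spin": 0},{"translation": [0,0,0],"spin": 0}]'

```text
time: 7.45
tool_pos: [0.6572, 0.2904, 0.0469]
tcp_rot: [-3.082, -0.606, -0.001]
wrist_force: [-0.2, 0.3, 0.4]
width: 0.413
```

>>> play_rows --series '[{"translation": [0,0,0.001],"spin": 0},{"translation": [0,0,0],"spin": 0}]'

```text
time: 7.65
tool_pos: [0.6574, 0.2905, 0.0469]
tcp_rot: [-3.082, -0.607, -0.001]
wrist_force: [-0.9, -0.6, 4.8]
width: 0.414
```

>>> play_rows --series '[{"translation": [0,0,0],"spin": 0},{"translation": [0,0,0],"spin": 0},{"translation": [0,0,0],"spin": 0},{"translation": [0,0,0],"spin": 0},{"translation": [0,0,0],"spin": 0}]' --jaw 1

```text
time: 8.15
tool_pos: [0.6569, 0.2902, 0.0455]
tcp_rot: [3.082, 0.607, -0.001]
wrist_force: [0.4, 0.4, 0.0]
width: 1.001
```

>>> play_rows --series '[{"translation": [0,0,0],"spin": 0},{"translation": [0,0,-0.02],"spin": 0},{"translation": [0,0,-0.04],"spin": 0},{"translation": [0,0,-0.04],"spin": 0},{"translation": [0,0,-0.03],"spin": 0}]'

```text
time: 8.65
tool_pos: [0.6579, 0.2906, 0.1788]
tcp_rot: [-3.082, -0.606, -0.004]
wrist_force: [0.4, 0.3, 0.5]
width: 0.997
```

Run:
```python
from h import *
rel([*POST,.19],22.5)
a=bot.read_camera("side")[120:280,250:420]
cv2.imwrite("pics/a5.png",cv2.resize(a,(637,600),interpolation=2))
```

```text
t 8.65 pos [0.6579 0.2906 0.1788] yaw_y -67.74 tilt [ 0.003  0.001 -1.   ] F [0.4 0.3 0.5] w 0.997
rel tool [-0.1232 -0.0903 -0.0116]
spin units -18.05
```

View pics/a5.png

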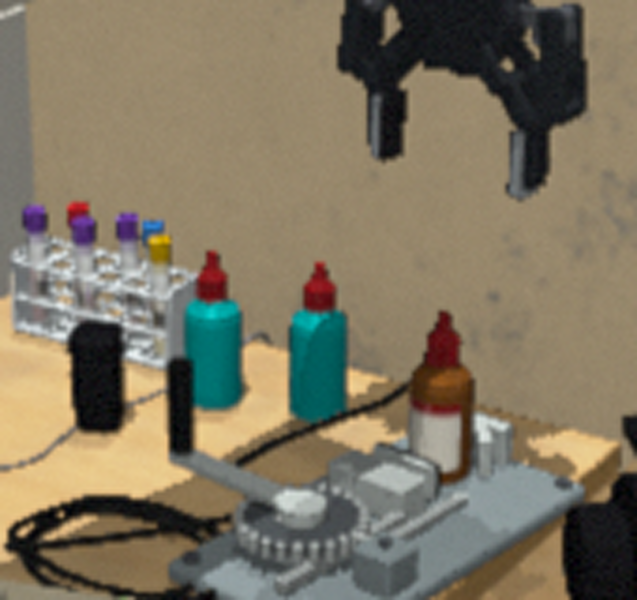

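>>> play_rows --series '[{"translation": [-0.03,-0.022,0],"spin": 0},{"translation": [-0.036,-0.026,0],"spin": 0},{"translation": [-0.036,-0.026,0],"spin": 0},{"translation": [-0.021,-0.016,0],"spin": 0},{"translation": [0,0,0],"spin": -1}]'

```text
time: 9.2
tool_pos: [0.5053, 0.3277, 0.1754]
tcp_rot: [-3.051, -0.747, 0.003]
wrist_force: [0.7, -0.4, 0.2]
width: 1.001
```

>>> play_rows --series '[{"translation": [0,0,0],"spin": -1},{"translation": [0,0,0],"spin": -1},{"translation": [0,0,0],"spin": -1},{"translation": [0,0,0],"spin": -1},{"translation": [0,0,0],"spin": -1}]'

```text
time: 9.7
tool_pos: [0.509, 0.3269, 0.1756]
tcp_rot: [2.818, 1.389, -0.0]
wrist_force: [1.5, -0.5, -0.7]
width: 0.997
```

>>> play_rows --series '[{"translation": [0,0,0],"spin": -1},{"translation": [0,0,0],"spin": -1},{"translation": [0,0,0],"spin": -1},{"translation": [0,0,0],"spin": -1},{"translation": [0,0,0],"spin": -1}]'

```text
time: 10.2
tool_pos: [0.509, 0.3269, 0.1756]
tcp_rot: [-2.451, -1.966, 0.0]
wrist_force: [-0.2, 0.6, -0.3]
width: 1.001
```

>>> play_rows --series '[{"translation": [0,0,0],"spin": -1},{"translation": [0,0,0],"spin": -1},{"translation": [0,0,0],"spin": -1},{"translation": [0,0,0],"spin": -1},{"translation": [0,0,0],"spin": -1}]'

```text
time: 10.7
tool_pos: [0.509, 0.3269, 0.1756]
tcp_rot: [-1.967, -2.45, 0.0]
wrist_force: [-0.3, 0.3, -0.8]
width: 0.999
```

>>> play_rows --series '[{"translation": [0,0,0],"spin": -1},{"translation": [0,0,0],"spin": -1},{"translation": [0,0,0],"spin": 0},{"translation": [0,0,0],"spin": 0}]'

```text
time: 11.1
tool_pos: [0.509, 0.327, 0.1757]
tcp_rot: [-1.753, -2.607, 0.0]
wrist_force: [-0.1, -1.2, 0.4]
width: 1.001
```

```bash
python3 -c "
from h import *
rel([*POST,.052],22.5)"
```

```text
t 11.1 pos [0.509  0.327  0.1757] yaw_y 22.15 tilt [-0.  0. -1.] F [-0.1 -1.2  0.4] w 1.001
rel tool [0.0003 0.0007 0.1237]
spin units -0.07
```

>>> play_rows --series '[{"translation": [0,0,0.03],"spin": 0},{"translation": [0,0,0.04],"spin": 0},{"translation": [0,0,0.035],"spin": 0},{"translation": [0,0,0.0185],"spin": 0},{"translation": [0,0,0],"spin": 0}]'

```text
time: 11.6
tool_pos: [0.5061, 0.3252, 0.0483]
tcp_rot: [-1.751, -2.604, 0.011]
wrist_force: [-0.8, 0.6, 0.2]
width: 1.004
```

>>> play_rows --series '[{"translation": [0,0,0],"spin": 0},{"translation": [0,0,0],"spin": 0},{"translation": [0,0,0],"spin": 0},{"translation": [0,0,0],"spin": 0},{"translation": [0,0,0],"spin": 0}]' --jaw -1 --force 60

```text
time: 12.1
tool_pos: [0.51, 0.3276, 0.0536]
tcp_rot: [1.75, 2.607, 0.004]
wrist_force: [3.1, -0.5, 2.7]
width: 0.174
```

>>> play_rows --series '[{"translation": [0,0,0],"spin": 0},{"translation": [0,0,0],"spin": 0},{"translation": [0,0,0],"spin": 0},{"translation": [0,0,0],"spin": 0}]'

```text
time: 12.5
tool_pos: [0.5102, 0.3276, 0.0535]
tcp_rot: [1.75, 2.607, 0.004]
wrist_force: [1.4, -0.0, 6.1]
width: 0.175
```

Run:
```python
from h import *
rel([*POST,.052],22.5)
a=bot.read_camera("side")[120:280,250:420]
cv2.imwrite("pics/a6.png",cv2.resize(a,(637,600),interpolation=2))
```

```text
t 12.5 pos [0.5102 0.3276 0.0535] yaw_y 22.25 tilt [ 0.002  0.001 -1.   ] F [ 1.4 -0.   6.1] w 0.175
rel tool [ 0.0001 -0.0006  0.0015]
spin units -0.05
```

View pics/a6.png

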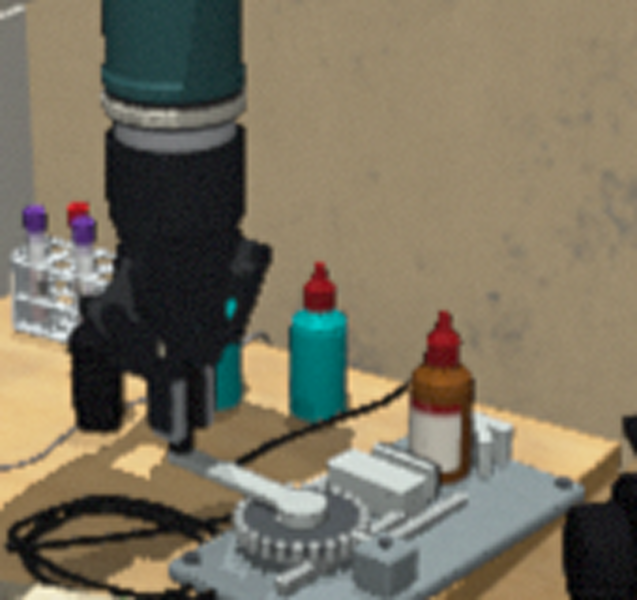

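>>> play_rows --series '[{"translation": [-0.0001,-0.0039,0],"spin": -0.5},{"translation": [-0.0001,-0.0039,0],"spin": -0.5},{"translation": [-0.0001,-0.0039,0],"spin": -0.5},{"translation": [-0.0001,-0.0039,0],"spin": -0.5},{"translation": [-0.0001,-0.0039,0],"spin": -0.5}]'

```text
time: 13.05
tool_pos: [0.4933, 0.3185, 0.0535]
tcp_rot: [1.453, 2.784, 0.004]
wrist_force: [2.2, 0.8, 5.1]
width: 0.175
```

>>> play_rows --series '[{"translation": [-0.0001,-0.0039,0],"spin": -0.5},{"translation": [-0.0001,-0.0039,0],"spin": -0.5},{"translation": [-0.0001,-0.0039,0],"spin": -0.5},{"translation": [-0.0001,-0.0039,0],"spin": -0.5},{"translation": [-0.0001,-0.0039,0],"spin": -0.5}]'

```text
time: 13.55
tool_pos: [0.4788, 0.3059, 0.0535]
tcp_rot: [1.142, 2.925, 0.005]
wrist_force: [1.8, 1.6, 4.4]
width: 0.172
```

```bash
cat >> h.py <<'E'
def ang():
    s=bot.read_state();v=s['tool_pos'][:2]-AX
    a=np.radians(YAW+180);th=(np.arctan2(v[1],v[0])-a+np.pi)%(2*np.pi)-np.pi
    print("lever deg",np.degrees(th).round(2),"radius",np.hypot(*v).round(4))
E
python3 -c "
from h import *
ang();rel([*POST,.0535],22.5)"
```

```text
lever deg 24.17 radius 0.0897
t 13.55 pos [0.4788 0.3059 0.0535] yaw_y 47.35 tilt [ 0.003  0.002 -1.   ] F [1.8 1.6 4.4] w 0.172
rel tool [-0.0081  0.0367  0.0002]
spin units 4.97
```

>>> play_rows --series '[{"translation": [-0.0001,-0.0039,0],"spin": -0.5},{"translation": [-0.0001,-0.0039,0],"spin": -0.5},{"translation": [-0.0001,-0.0039,0],"spin": -0.5},{"translation": [-0.0001,-0.0039,0],"spin": -0.5},{"translation": [-0.0001,-0.0039,0],"spin": -0.5}]'

```text
time: 14.05
tool_pos: [0.4673, 0.2906, 0.0535]
tcp_rot: [0.817, 3.031, 0.006]
wrist_force: [2.4, 5.1, 3.8]
width: 0.168
```

>>> play_rows --series '[{"translation": [-0.0001,-0.0039,0],"spin": -0.5},{"translation": [-0.0001,-0.0039,0],"spin": -0.5},{"translation": [-0.0001,-0.0039,0],"spin": -0.5},{"translation": [0,0,0],"spin": 0},{"translation": [0,0,0],"spin": 0}]'

```text
time: 14.55
tool_pos: [0.462, 0.28, 0.0535]
tcp_rot: [0.62, 3.078, 0.005]
wrist_force: [1.4, 4.3, 5.9]
width: 0.169
```

Run:
```python
from h import *
ang();rel([*POST,.0535],67.5)
a=bot.read_camera("side")[140:290,260:400]
cv2.imwrite("pics/a7.png",cv2.resize(a,(560,600),interpolation=2))
```

```text
lever deg 44.03 radius 0.0894
t 14.55 pos [0.462  0.28   0.0535] yaw_y 67.21 tilt [ 0.003  0.003 -1.   ] F [1.4 4.3 5.9] w 0.169
rel tool [-0.0255  0.0622  0.0003]
spin units -0.06
```

View pics/a7.png

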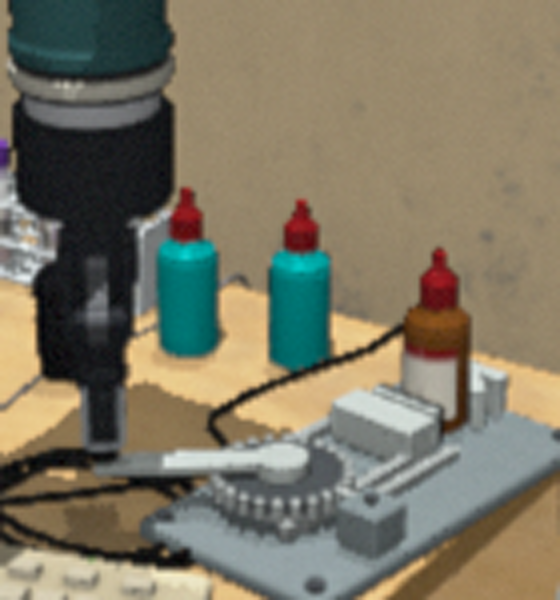

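>>> play_rows --series '[{"translation": [0,-0.0008,0],"spin": -0.1},{"translation": [0,0,0],"spin": 0},{"translation": [0,0,0],"spin": 0},{"translation": [0,0,0],"spin": 0},{"translation": [0,0,0],"spin": 0}]'

```text
time: 15.1
tool_pos: [0.4617, 0.2794, 0.0535]
tcp_rot: [0.607, 3.08, 0.005]
wrist_force: [1.1, 5.2, 6.0]
width: 0.167
```

Run:
```python
from h import *
ang();rel([*POST,.0535],67.5)
SEAT=np.array([.6609,.2927])
print("cap tip seen in a7 ~(370,202.5); seat/bay proj:",proj("side",[[*SEAT,.112],[*BAY,.112]]).round(1))
# dark red cap tip in the side view near it
im=bot.read_camera("side").astype(int)[195:225,355:390];b,g,r=im[...,0],im[...,1],im[...,2]
ys,xs=np.where((r>90)&(g<60)&(b<70));print("cap cols",xs.mean()+355,"top row",ys.min()+195)
```

```text
lever deg 44.43 radius 0.0895
t 15.1 pos [0.4617 0.2794 0.0535] yaw_y 67.7 tilt [ 0.003  0.003 -1.   ] F [1.1 5.2 6. ] w 0.167
rel tool [-0.0261  0.0626  0.0003]
spin units 0.04
cap tip seen in a7 ~(370,202.5); seat/bay proj: [[370.1 203.2]
 [368.1 204.2]]
cap cols 368.94545454545454 top row 202
```

```bash
python3 -c "
from h import *
print(bot.finish_job());ang()"
```

```text
the job is handed in; nothing more can be done
None
the job is handed in; nothing more can be done
```

I stood the brown dropper bottle in the open clamp jaws and let go of it. I then took the lever's post, swung it to the third click, and handed the job in at about 15 s with the gripper still holding the post.

- **Lever:** the last reading was 44.4°, or about 44.8° measured from where the post was gripped. The third notch is at 45°, and the fourth starts past 52.7°. The largest angle I read was this last one. The wrist felt about 5 N of spring pull, in line with the 5.5 N expected there.
- **Grip:** the opening read 14 mm on the 16 mm post. It drifted from 0.175 to 0.167 during the swing, about 0.7 mm, and the post did not slip.
- **Bottle:** it stood upright between the jaws after release, and upright against the moving jaw after the swing. In the last picture I viewed, the cap tip was near pixel (370, 202.5), against (370.1, 203.2) expected for the seat and (368.1, 204.2) for the bay. A colour check of the whole cap put its middle at column 368.9, between the two. The camera therefore only fairly supports "fully home in the V jaw".
- **Other things:** no contact with other objects was seen or felt. I did not compare the final positions of the canister, mouse and marker.

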